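# Stand the slumped slide case back up and close the row

### The arm

A 6-joint arm with a two-finger parallel gripper is mounted at the origin on the work surface. World frame = base frame: x ahead of the robot, y to its left, z up, the work surface at z = 0. Lengths are in m, angles in rad, forces in N, time in s.
With the tool pointing down it reaches from about 0.4 to 0.825 m from the base axis. Payload 7 kg.
Tool frame: the origin (TCP) lies at the very end of the fingers, on their centre line; the grasp point (between the pads) lies 19 mm behind it; z points along the fingers, y is the line along which they close (so a half turn about z gives the same grasp; the last joint's range is limited). The gripper opens to 88 mm and grips with 3 to 60 N. Pads are 19 mm wide; open, the fingers measure 130 mm over their backs; the gripper's body (78 mm by 193 mm) begins 47 mm behind the grasp point.
Start: joints at [1.518, 0.359, 0.012, 0, -1.224, -0.288], TCP at [0.226, 0.636, 0.227] pointing down, gripper open.
Joint ranges: [-3.07, 3.07], [-1.43, 2.12], [-1.02, 1.25], [-3.03, 1.67], [-3.05, -0], [-3.03, 3.03]. Speed limits (rad/s): [2.39, 2.39, 3.01, 3.14, 3.14, 3.14].

### API

Orientations are given as [roll, pitch, yaw] about the fixed x, y, z axes, in that order (R = Rz(yaw) Ry(pitch) Rx(roll)).
In Python, from station import arm gives the robot as it stands. The module is installed in compiled form; this text tells all that it offers.
- The arm moves only by the shell command python3 -m crank 'ROWS' [FORCE]. ROWS is JSON, a list of rows, each an object of numbers: "dx", "dy", "dz": the shift along the world's x, y, z in m; "twist": the turn about the world's z in degrees; "grip": the opening, from -1 (shut) to 1 (fully open). A call has exactly 5 rows; each row is the pose to reach, as a shift and turn from the pose commanded when the call began; what a row does not reach only later rows make up. A row lasts 1/12 s, in which the tool goes at most 41.7 mm and 7.16 degrees, less where a joint would pass 70% of its speed; a pose out of reach is approached as far as the arm can. A call with a gripper value outside its range is refused whole. The fingers move at their own pace and stop on an object; FORCE is the grip in N (left out, the last holds). Time passes only in rows, so rows that repeat a pose let the fingers close, or fill a call up. It gives the time, the measured TCP pose, the force, the opening and the grip force at its end, in the units of the state.
- arm.get_state(): the state, without advancing time (a new reading comes with each control period).
- arm.grab_frame(name): name is "side" or "top" or "wrist"; returns the picture (420x560x3 uint8, red, green, blue); there is no depth.
- arm.get_calibration(name): a dict with "fx", "fy", "cx", "cy" (pixels), "cam_to_world" (4x4, takes a point from camera to world coordinates); the wrist camera has in their place "tool_from_camera" (4x4, takes a point from camera to tool coordinates, whose origin is the TCP and whose axes are the flange's). Camera axes: x right, y down, z forward; pixel columns grow to the right and rows downward; lengths in m; the calibration is good to about 2 mm. A picture is of the moment at which its call begins: read the wrist's pose just before it. get_calibration takes no time and is no camera call.
- arm.job_done(): hands the job in; it is judged then, once.
The state is a dict: "t": time; "q": joint angles; "qd": joint speeds; "joint_efforts": joint torques, N m; "eef_pos": TCP position; "ee_rot": TCP orientation; "force": force on the tool from outside, world axes, zero at the start; "moment": the same for the moment, N m; "width": finger opening in m; "gripper_force": force on a finger pad.
Only numpy, scipy, OpenCV 4.12 (cv2) and the standard library are available. Lean on these libraries where they do the work, as an engineer would, in place of code of your own. Each camera call takes 0.05 s, during which the arm holds its last target. There are 200 camera calls.

### The job

In the rack, the green slide case has slumped over onto the low bookend: first push its top with your fingertips until it stands upright by itself on the rack again, leaving the bookend where it is while you do so. Then push the bookend's orange tab along the rack until all four cases stand upright and are closed up snugly between the end wall and the bookend. Only push - do not lift or carry anything - keep the other cases standing, leave the oil bottle, the dish and the yellow box alone, and finish clear of everything.

Things in the scene. Friction and masses are not known exactly. Their poses are not given: they have to be found in the camera images.
- rack: Fixed dark grey rack. Origin at desk height. Base plate: 130 mm along rack x, rack y from -155 to +180 mm, top 8 mm above the desk. Cases stand in a row along rack y against the end wall, whose inner face is at rack y = +165 mm (120 mm wide, top 128 mm above the desk). The bookend slides along rack y on the -y side. Yaw varies by about 25 degrees.
- case: Green closed slide case, slumped: 120 (own x, along rack x) x 36 (y) x 160 mm (z, its height), 0.2 to 0.4 kg. Origin: centre of underside. It leans 25 to 40 degrees, top towards rack -y, on its lower -y edge and the bookend's top edge, overhanging the bookend. Pushed at the top to rack +y it turns about that edge and, from 12 degrees on, drops upright (rocking 2 s), 5 to 20 mm from the white case.
- case_top (a point): Middle of the green case's upper edge on the side it leans to (the bookend side): own (0, -18, 160) mm. At the start about 120 to 155 mm above the desk, 168 mm when upright. Push here towards rack +y.
- bookend (a joint): How far the bookend has slid, m, growing towards the row (rack +y); starts between -0.006 and 0, free from -0.012 to 0.070. With all four cases tight against one another and the end wall it reads 0.061. It slides with about 3 N of friction and stays where it is left; each case it pushes adds about 1 to 4 N.
- bookend_tab (a point): Middle of the outer face (facing rack -y) of the bookend's upright orange push tab: 70 mm wide along rack x, 6 mm thick, from 10 to 55 mm above the desk; this point is 40 mm above the desk. Push it towards rack +y. The tab's outer face lies 80 mm on the -y side of the bookend's inner face.
- bookend_face (a point): Middle of the top edge of the bookend's inner face (facing the cases, rack +y), 83 mm above the desk. The plate is aluminium, 100 mm wide, 5 mm thick; a foot plate joins it to the orange tab. It lies at rack y = -40 mm when the joint reads 0.
- row1: Grey slide case, same size as the green one, standing upright next to the end wall. Origin at the centre of its underside.
- row2: Blue slide case, same size, standing upright next to the grey one. Origin at the centre of its underside.
- row3: White slide case, same size, standing upright next to the blue one, nearest the green one. Origin at the centre of its underside.
- oil: Small brown oil bottle, 32 mm across, 75 mm tall, on the desk; leave alone. Origin at the centre of its underside.
- dish: Lidded clear round dish with pink contents, 88 mm across, 16 mm tall, on the desk; leave alone. Origin at the centre of its underside.
- coverbox: Yellow box 50 x 35 x 22 mm on the desk; leave alone. Origin at the centre of its underside.
Things that resemble listed ones, but are neither listed nor needed, are in the scene too. There is more than one size of the case; the one meant has the size given above. Of the things that look like the row2, the larger one is meant.

How it is judged:
On the way, in this order (a step that is already met when the one before it is completed fails the run):
1. the green case stands upright by itself (within 7 degrees, fingers off it) while the bookend is still within 12 mm of where it began (angle between case's own z axis and vertical below 0.12 rad and distance of bookend_face from where it was at the start of the episode below 0.012 m and contact force between the fingers and case below 0.1 N), for 0.3 s.
2. the bookend is pushed up until the row is closed (joint above 0.055) (value of joint bookend above 0.055 m), for 0.1 s.
At the end, for the whole second after the job is handed in: All four cases upright within 3.4 degrees and at rest on the rack, the green one in line with the rack (within 30 mm along rack x and 7 degrees of yaw), and the bookend joint above 0.055 m, i.e. no more than 6 mm of gaps left in the whole row (angle between each of case, row1, row2, row3's own z axis and vertical below 0.06 rad and value of joint bookend above 0.055 m and x of case in the frame of rack between -0.03 and 0.03 m and y of case in the frame of rack between 0.02 and 0.05 m and angle between the x axis of case and the x axis of rack, either way round below 0.12 rad and height (world z) of case below 0.014 m and linear speed of each of row1, row2, row3, case below 0.02 m/s); the robot touches nothing.
It fails at once if a case is lifted (underside centre more than 35 mm above the desk) (height (world z) of any of row1, row2, row3, case above 0.035 m).
It fails at once if one of the other cases is tipped by more than 14 degrees (angle between any of row1, row2, row3's own z axis and vertical above 0.25 rad).
It fails at once if the oil bottle, dish or yellow box is moved more than 15 mm (distance of any of oil, dish, coverbox from where it was at the start of the episode above 0.015 m).
It also fails if it takes over 51 s, if anything falls off the work surface, if the arm or the gripper's body presses on something with over 40 N, if the wrist force passes 120 N, or if a joint passes its speed limit or range.

## Working session

There is one attempt and no reset: what is moved stays moved. The work goes in short steps, Python scripts to look and compute and a shell command to move; the robot and the scene stay as the last step left them, time stands still between calls to the robot, and variables do not carry over. Pictures are saved under pics/ and viewed, at most 10 in all, crops included, and the job is handed in when it is done.

```bash
mkdir -p pics
python3 - <<'E'
from station import arm
import cv2,numpy as np
for n in("top","side"):
    f=arm.grab_frame(n); cv2.imwrite(f"pics/{n}0.png",cv2.cvtColor(f,cv2.COLOR_RGB2BGR))
    c=arm.get_calibration(n); print(n,c['fx'],c['fy'],c['cx'],c['cy'],np.round(c['cam_to_world'],3).tolist())
s=arm.get_state();print(s['t'],s['eef_pos'],s['ee_rot'],s['width'],s['force'])
E
```

```text
top 457.55435568176273 457.55435568176273 285.29085296026824 211.06334700675677 [[-0.015, -0.993, 0.115, 0.391], [-1.0, 0.018, 0.024, 0.023], [-0.026, -0.115, -0.993, 1.023], [0.0, 0.0, 0.0, 1.0]]
side 440.0441664831649 440.0441664831649 279.8357259429889 210.94094640154321 [[0.996, -0.083, 0.03, 0.462], [-0.088, -0.943, 0.322, -0.2], [0.002, -0.323, -0.946, 0.799], [0.0, 0.0, 0.0, 1.0]]
0.1 [0.22546512 0.63574552 0.22570609] [ 3.14006910e+00 -1.36108284e-04 -3.40879365e-01] 0.08753582989801265 [-0.10994997 -0.75483686 -0.19568862]
```

View pics/top0.png

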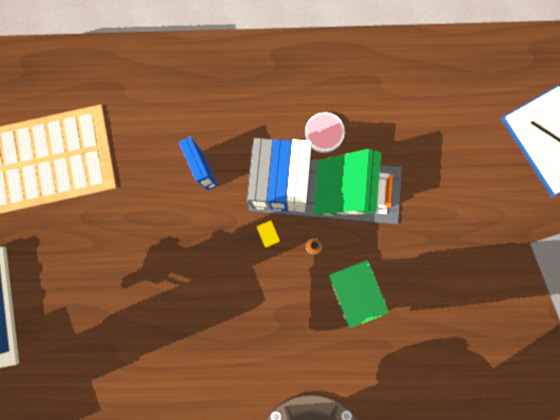

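View pics/side0.png

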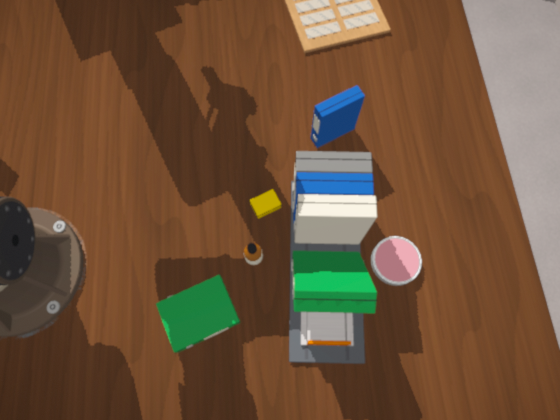

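The top view shows the row at columns 250–310, the leaning green case at about (350,183), the bookend's orange tab at (389,190), and the dish, box and bottle close by. The side view confirms this, with the green top edge at row ~300 and the orange tab at (330,344). I'll enlarge both.

Run:
```python
import cv2,numpy as np
t=cv2.imread('pics/top0.png')[125:235,240:410];s=cv2.imread('pics/side0.png')[145:370,280:385]
cv2.imwrite('pics/topz.png',cv2.resize(t,None,fx=4.5,fy=4.5,interpolation=cv2.INTER_CUBIC))
s=cv2.rotate(s,cv2.ROTATE_90_CLOCKWISE)
cv2.imwrite('pics/sidez.png',cv2.resize(s,None,fx=3.5,fy=3.5,interpolation=cv2.INTER_CUBIC))
```

```text
(no output)
```

View pics/topz.png

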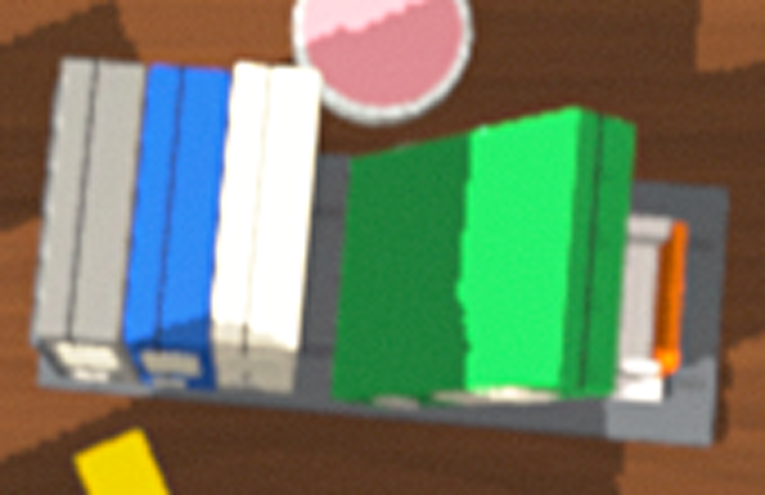

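View pics/sidez.png

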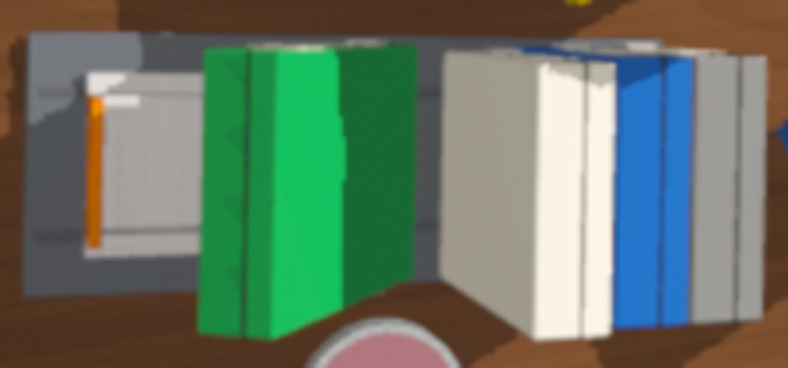

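The top crop shows the green case's outer upper edge from (635,125) to (612,397), the tab's outer edge at u≈685 (v 222–372), and the rack corners at (728,188), (712,445) and (38,388). The side crop shows the same green edge from (205,50) to (198,332), and the tab at u≈88 (v 95–248).

```bash
cat > h.py <<'E'
from station import arm
import numpy as np
def ray(n,p):
    c=arm.get_calibration(n);T=np.array(c['cam_to_world'])
    d=T[:3,:3]@[(p[0]-c['cx'])/c['fx'],(p[1]-c['cy'])/c['fy'],1];return T[:3,3],d/np.linalg.norm(d)
def plane(n,p,z):
    o,d=ray(n,p);return o+d*(z-o[2])/d[2]
def tri(a,b):
    o1,d1=ray("top",a);o2,d2=ray("side",b)
    s=np.linalg.lstsq(np.c_[d1,-d2],o2-o1,rcond=None)[0];p,q=o1+s[0]*d1,o2+s[1]*d2
    return (p+q)/2,np.linalg.norm(p-q)
tz=lambda u,v:(240+u/4.5-.4,125+v/4.5-.4)
sz=lambda u,v:(280+v/3.5-.4,369-u/3.5+.4)
E
python3 - <<'E'
from h import *
np.set_printoptions(precision=4,suppress=True)
for a in[(728,188),(712,445),(38,388)]:print('plate top',plane('top',tz(*a),.008))
for a in[(28,32),(22,297)]:print('plate side',plane('side',sz(*a),.008))
for a in[(687,222),(682,374)]:print('tab top',plane('top',tz(*a),.055))
for a in[(88,95),(88,248)]:print('tab side',plane('side',sz(*a),.055))
print('green',tri(tz(635,125),sz(198,332)),tri(tz(612,397),sz(205,50)))
print('green upper+',tri(tz(578,108),sz(272,338)))
for a in[(322,68),(300,350),(236,62)]:print('white top',plane('top',tz(*a),.168))
for a in[(535,338),(540,62)]:print('white side',plane('side',sz(*a),.168))
import cv2
for n in('top','side'):
    im=cv2.cvtColor(cv2.imread(f'pics/{n}0.png'),cv2.COLOR_BGR2HSV)
m={'top':[(324,131,.016),(313,245,.07)],'side':[(396,261,.016),(252,248,.07)]}
for n in m:
    for u,v,z in m[n]:print(n,'dish/oil',plane(n,(u,v),z))
E
```

```text
plate top [ 0.605  -0.2149  0.008 ]
plate top [ 0.4766 -0.2014  0.008 ]
plate top [0.5109 0.1306 0.008 ]
plate side [ 0.4787 -0.2014  0.008 ]
plate side [ 0.6067 -0.2155  0.008 ]
tab top [ 0.5791 -0.1838  0.055 ]
tab top [ 0.5064 -0.1784  0.055 ]
tab side [ 0.5093 -0.1777  0.055 ]
tab side [ 0.5798 -0.1839  0.055 ]
green (array([ 0.607 , -0.1451,  0.1391]), np.float64(0.001696896822839268)) (array([ 0.4891, -0.1314,  0.1329]), np.float64(0.0029041570809318715))
green upper+ (array([ 0.6099, -0.1173,  0.1594]), np.float64(0.00142381328869272))
white top [ 0.6267 -0.0082  0.168 ]
white top [0.506  0.0036 0.168 ]
white top [0.6302 0.0283 0.168 ]
white side [ 0.6266 -0.0067  0.168 ]
white side [0.5082 0.0061 0.168 ]
top dish/oil [ 0.6881 -0.0431  0.016 ]
top dish/oil [ 0.4296 -0.0108  0.07  ]
side dish/oil [ 0.6884 -0.0472  0.016 ]
side dish/oil [ 0.4325 -0.0139  0.07  ]
```

Checks: the rack yaw is about -6.1° with its origin near (0.558, -0.054). The green top-edge midpoint is (0.548, -0.138, 0.136), which means a lean of about 37° and a 6 mm gap to the white case. Both fit the description. I'll move round behind the case with the finger line along rack x.

```bash
python3 -m crank '[{"dx":0.022,"dy":-0.03,"twist":-7,"grip":-0.1},{"dx":0.044,"dy":-0.06,"twist":-14,"grip":-0.1},{"dx":0.066,"dy":-0.09,"twist":-21,"grip":-0.1},{"dx":0.088,"dy":-0.12,"twist":-28,"grip":-0.1},{"dx":0.11,"dy":-0.15,"twist":-35,"grip":-0.1}]'
python3 -m crank '[{"dx":0.022,"dy":-0.03,"twist":-7,"grip":-0.1},{"dx":0.044,"dy":-0.06,"twist":-14,"grip":-0.1},{"dx":0.066,"dy":-0.09,"twist":-21,"grip":-0.1},{"dx":0.088,"dy":-0.12,"twist":-28,"grip":-0.1},{"dx":0.11,"dy":-0.15,"twist":-35,"grip":-0.1}]'
python3 -m crank '[{"dx":0.012,"dy":-0.036,"twist":-7,"grip":-0.1},{"dx":0.024,"dy":-0.072,"twist":-7,"grip":-0.1},{"dx":0.036,"dy":-0.108,"twist":-7,"grip":-0.1},{"dx":0.048,"dy":-0.144,"twist":-7,"grip":-0.1},{"dx":0.06,"dy":-0.18,"twist":-7,"grip":-0.1}]'
python3 -m crank '[{"dx":0.006,"dy":-0.036,"grip":-0.1},{"dx":0.012,"dy":-0.072,"grip":-0.1},{"dx":0.018,"dy":-0.108,"grip":-0.1},{"dx":0.024,"dy":-0.144,"grip":-0.1},{"dx":0.03,"dy":-0.18,"grip":-0.1}]'
python3 -m crank '[{"dx":0.001,"dy":-0.036,"grip":-0.1},{"dx":0.002,"dy":-0.072,"grip":-0.1},{"dx":0.004,"dy":-0.108,"grip":-0.1},{"dx":0.005,"dy":-0.144,"grip":-0.1},{"dx":0.006,"dy":-0.18,"grip":-0.1}]'
python3 -c "
from station import arm
s=arm.get_state();print(s)"
```

```text
{'t': 0.1, 'q': array([ 1.51813002e+00,  3.59310460e-01,  1.11251484e-02, -3.21699779e-04,
       -1.22411043e+00, -2.88103628e-01]), 'qd': array([-0.00036049, -0.00134535,  0.00177576,  0.00219636,  0.00063338,
       -0.00120333]), 'joint_efforts': array([-3.01756700e-03, -5.84163809e+01,  2.93750328e+01,  7.01558501e+00,
        1.01429070e-02, -6.05282617e-05]), 'eef_pos': array([0.22546512, 0.63574552, 0.22570609]), 'ee_rot': array([ 3.14006910e+00, -1.36108284e-04, -3.40879365e-01]), 'force': array([-0.10994997, -0.75483686, -0.19568862]), 'moment': array([-0.03914728,  0.03971484,  0.02757858]), 'gripper_force': 0.0, 'width': 0.08753582989801265}invalid input at $[0]: expected keys dx, dy, dz, twist, grip
invalid input at $[0]: expected keys dx, dy, dz, twist, grip
invalid input at $[0]: expected keys dx, dy, dz, twist, grip
invalid input at $[0]: expected keys dx, dy, dz, twist, grip
invalid input at $[0]: expected keys dx, dy, dz, twist, grip
```

All keys are required, so I'll repeat with dz added.

```bash
python3 -m crank '[{"dx":0.022,"dy":-0.03,"dz":0,"twist":-7,"grip":-0.1},{"dx":0.044,"dy":-0.06,"dz":0,"twist":-14,"grip":-0.1},{"dx":0.066,"dy":-0.09,"dz":0,"twist":-21,"grip":-0.1},{"dx":0.088,"dy":-0.12,"dz":0,"twist":-28,"grip":-0.1},{"dx":0.11,"dy":-0.15,"dz":0,"twist":-35,"grip":-0.1}]'
python3 -m crank '[{"dx":0.022,"dy":-0.03,"dz":0,"twist":-7,"grip":-0.1},{"dx":0.044,"dy":-0.06,"dz":0,"twist":-14,"grip":-0.1},{"dx":0.066,"dy":-0.09,"dz":0,"twist":-21,"grip":-0.1},{"dx":0.088,"dy":-0.12,"dz":0,"twist":-28,"grip":-0.1},{"dx":0.11,"dy":-0.15,"dz":0,"twist":-35,"grip":-0.1}]'
```

```text
t: 0.52
eef_pos: [0.3361, 0.4844, 0.2262]
ee_rot: [3.141, -0.0, -0.957]
force: [0.0, 0.4, 0.8]
width: 0.0603
gripper_force: 0.0
t: 0.93
eef_pos: [0.4462, 0.3344, 0.2265]
ee_rot: [3.141, -0.0, -1.568]
force: [1.2, 1.2, 0.5]
width: 0.0396
gripper_force: 0.0
```

```bash
python3 -m crank '[{"dx":0.012,"dy":-0.036,"dz":0,"twist":-6.3,"grip":-0.1},{"dx":0.024,"dy":-0.072,"dz":0,"twist":-6.3,"grip":-0.1},{"dx":0.036,"dy":-0.108,"dz":0,"twist":-6.3,"grip":-0.1},{"dx":0.048,"dy":-0.144,"dz":0,"twist":-6.3,"grip":-0.1},{"dx":0.06,"dy":-0.18,"dz":0,"twist":-6.3,"grip":-0.1}]'
python3 -m crank '[{"dx":0.006,"dy":-0.036,"dz":0,"twist":0,"grip":-0.1},{"dx":0.012,"dy":-0.072,"dz":0,"twist":0,"grip":-0.1},{"dx":0.018,"dy":-0.108,"dz":0,"twist":0,"grip":-0.1},{"dx":0.024,"dy":-0.144,"dz":0,"twist":0,"grip":-0.1},{"dx":0.03,"dy":-0.18,"dz":0,"twist":0,"grip":-0.1}]'
python3 -m crank '[{"dx":0.001,"dy":-0.036,"dz":0,"twist":0,"grip":-0.1},{"dx":0.002,"dy":-0.072,"dz":0,"twist":0,"grip":-0.1},{"dx":0.004,"dy":-0.108,"dz":0,"twist":0,"grip":-0.1},{"dx":0.005,"dy":-0.144,"dz":0,"twist":0,"grip":-0.1},{"dx":0.006,"dy":-0.178,"dz":0,"twist":0,"grip":-0.1}]'
```

```text
t: 1.35
eef_pos: [0.5056, 0.1542, 0.2264]
ee_rot: [3.141, -0.0, -1.672]
force: [1.0, 0.9, -0.8]
width: 0.0394
gripper_force: 0.0
t: 1.77
eef_pos: [0.5353, -0.0256, 0.2264]
ee_rot: [3.141, 0.0, -1.672]
force: [1.6, 0.5, -0.3]
width: 0.0396
gripper_force: 0.0
t: 2.18
eef_pos: [0.5411, -0.2037, 0.2263]
ee_rot: [3.141, 0.0, -1.673]
force: [1.4, 0.7, 0.5]
width: 0.0394
gripper_force: 0.0
```

```bash
python3 -m crank '[{"dx":0,"dy":0,"dz":-0.03,"twist":0,"grip":-0.1},{"dx":0,"dy":0,"dz":-0.06,"twist":0,"grip":-0.1},{"dx":0,"dy":0,"dz":-0.09,"twist":0,"grip":-0.1},{"dx":0,"dy":0,"dz":-0.108,"twist":0,"grip":-0.1},{"dx":0.001,"dy":0.01,"dz":-0.108,"twist":0,"grip":-0.1}]'
python3 -m crank '[{"dx":0.001,"dy":0.01,"dz":0,"twist":0,"grip":-0.1},{"dx":0.002,"dy":0.02,"dz":0,"twist":0,"grip":-0.1},{"dx":0.003,"dy":0.03,"dz":0,"twist":0,"grip":-0.1},{"dx":0.004,"dy":0.04,"dz":0,"twist":0,"grip":-0.1},{"dx":0.005,"dy":0.048,"dz":0,"twist":0,"grip":-0.1}]'
python3 -m crank '[{"dx":0.001,"dy":0.005,"dz":0,"twist":0,"grip":-0.1},{"dx":0.001,"dy":0.01,"dz":0,"twist":0,"grip":-0.1},{"dx":0.002,"dy":0.015,"dz":0,"twist":0,"grip":-0.1},{"dx":0.002,"dy":0.02,"dz":0,"twist":0,"grip":-0.1},{"dx":0.002,"dy":0.025,"dz":0,"twist":0,"grip":-0.1}]'
python3 - <<'E'
from h import *
import cv2
cv2.imwrite('pics/s1.png',cv2.cvtColor(arm.grab_frame('side'),cv2.COLOR_RGB2BGR)[120:400,240:440].repeat(2,0).repeat(2,1))
E
```

```text
t: 2.6
eef_pos: [0.5392, -0.1923, 0.1137]
ee_rot: [3.133, 0.0, -1.675]
force: [0.6, 0.9, 0.2]
width: 0.0397
gripper_force: 0.0
t: 3.02
eef_pos: [0.5485, -0.1425, 0.12]
ee_rot: [-3.139, 0.0, -1.671]
force: [0.3, -0.5, 0.6]
width: 0.039
gripper_force: 0.7
t: 3.43
eef_pos: [0.5496, -0.1185, 0.1185]
ee_rot: [3.142, 0.0, -1.673]
force: [-0.8, -0.9, -0.2]
width: 0.0391
gripper_force: 0.2
```

View pics/s1.png

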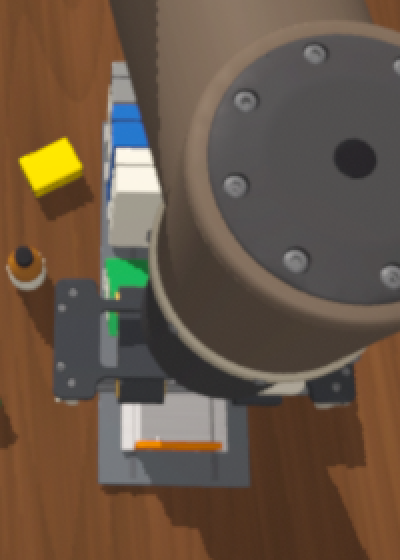

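The picture shows the fingers at the green case, with the arm hiding part of it. The tab at about (180,446) in the crop is undisturbed and the row is still standing. The small force suits a turning case, so I'll continue gently.

```bash
python3 -m crank '[{"dx":0.001,"dy":0.004,"dz":0,"twist":0,"grip":-0.1},{"dx":0.001,"dy":0.008,"dz":0,"twist":0,"grip":-0.1},{"dx":0.001,"dy":0.012,"dz":0,"twist":0,"grip":-0.1},{"dx":0.002,"dy":0.016,"dz":0,"twist":0,"grip":-0.1},{"dx":0.002,"dy":0.02,"dz":0,"twist":0,"grip":-0.1}]'
python3 -m crank '[{"dx":0,"dy":0.002,"dz":0,"twist":0,"grip":-0.1},{"dx":0,"dy":0.004,"dz":0,"twist":0,"grip":-0.1},{"dx":0.001,"dy":0.006,"dz":0,"twist":0,"grip":-0.1},{"dx":0.001,"dy":0.008,"dz":0,"twist":0,"grip":-0.1},{"dx":0.001,"dy":0.01,"dz":0,"twist":0,"grip":-0.1}]'
python3 -m crank '[{"dx":0,"dy":0.002,"dz":0,"twist":0,"grip":-0.1},{"dx":0,"dy":0.004,"dz":0,"twist":0,"grip":-0.1},{"dx":0,"dy":0.005,"dz":0,"twist":0,"grip":-0.1},{"dx":0.001,"dy":0.006,"dz":0,"twist":0,"grip":-0.1},{"dx":0.001,"dy":0.007,"dz":0,"twist":0,"grip":-0.1}]'
python3 - <<'E'
from h import *
import cv2
a=arm.grab_frame('side')[120:400,240:440];b=arm.grab_frame('top')[110:250,230:420]
b=cv2.resize(b,(400,295));a=cv2.resize(a,(400,560))
cv2.imwrite('pics/s2.png',cv2.cvtColor(np.hstack([a,np.vstack([b,np.zeros((265,400,3),np.uint8)])]),cv2.COLOR_RGB2BGR))
E
```

```text
t: 3.9
eef_pos: [0.5517, -0.0985, 0.1185]
ee_rot: [3.142, -0.0, -1.673]
force: [-0.3, 0.6, 0.2]
width: 0.0394
gripper_force: 0.0
t: 4.32
eef_pos: [0.5527, -0.0887, 0.1186]
ee_rot: [-3.142, -0.0, -1.673]
force: [-0.8, -0.4, -0.7]
width: 0.0393
gripper_force: 0.0
t: 4.73
eef_pos: [0.5538, -0.0817, 0.1186]
ee_rot: [-3.141, -0.0, -1.672]
force: [0.9, 0.3, -0.3]
width: 0.0395
gripper_force: 0.0
```

View pics/s2.png

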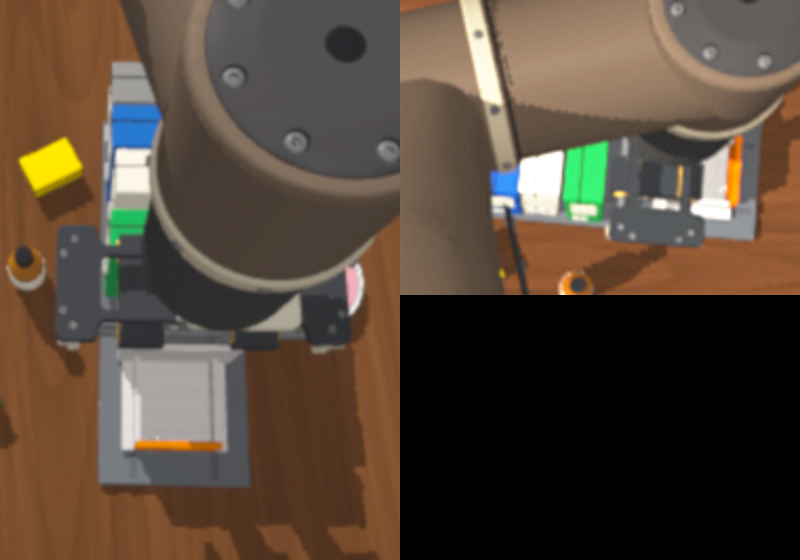

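In the top view the green case at (585,180) already looks upright, with white beside it, and the tab has not moved. I'll back straight out, let it settle and look again.

```bash
python3 -m crank '[{"dx":-0.002,"dy":-0.02,"dz":0,"twist":0,"grip":-0.1},{"dx":-0.005,"dy":-0.05,"dz":0,"twist":0,"grip":-0.1},{"dx":-0.009,"dy":-0.085,"dz":0,"twist":0,"grip":-0.1},{"dx":-0.013,"dy":-0.12,"dz":0,"twist":0,"grip":-0.1},{"dx":-0.016,"dy":-0.155,"dz":0,"twist":0,"grip":-0.1}]'
python3 -m crank '[{"dx":0,"dy":-0.01,"dz":0,"twist":0,"grip":-1},{"dx":0,"dy":-0.01,"dz":0,"twist":0,"grip":-1},{"dx":0,"dy":-0.01,"dz":0,"twist":0,"grip":-1},{"dx":0,"dy":-0.01,"dz":0,"twist":0,"grip":-1},{"dx":0,"dy":-0.01,"dz":0,"twist":0,"grip":-1}]'
python3 -m crank '[{"dx":0,"dy":0,"dz":0,"twist":0,"grip":-1},{"dx":0,"dy":0,"dz":0,"twist":0,"grip":-1},{"dx":0,"dy":0,"dz":0,"twist":0,"grip":-1},{"dx":0,"dy":0,"dz":0,"twist":0,"grip":-1},{"dx":0,"dy":0,"dz":0,"twist":0,"grip":-1}]' >/dev/null
python3 -m crank '[{"dx":0,"dy":0,"dz":0,"twist":0,"grip":-1},{"dx":0,"dy":0,"dz":0,"twist":0,"grip":-1},{"dx":0,"dy":0,"dz":0,"twist":0,"grip":-1},{"dx":0,"dy":0,"dz":0,"twist":0,"grip":-1},{"dx":0,"dy":0,"dz":0,"twist":0,"grip":-1}]'
python3 - <<'E'
from h import *
import cv2
a=arm.grab_frame('side')[120:400,240:440];b=arm.grab_frame('top')[110:250,230:420]
b=cv2.resize(b,(400,295));a=cv2.resize(a,(400,560))
cv2.imwrite('pics/s3.png',cv2.cvtColor(np.hstack([a,np.vstack([b,np.zeros((265,400,3),np.uint8)])]),cv2.COLOR_RGB2BGR))
E
```

```text
t: 5.25
eef_pos: [0.5372, -0.2382, 0.1187]
ee_rot: [-3.141, 0.0, -1.672]
force: [0.6, 0.0, 0.8]
width: 0.0397
gripper_force: 0.0
t: 5.67
eef_pos: [0.5378, -0.2459, 0.1186]
ee_rot: [-3.141, 0.0, -1.671]
force: [0.1, -0.0, 0.5]
width: 0.0113
gripper_force: 0.0
t: 6.5
eef_pos: [0.5376, -0.2469, 0.1186]
ee_rot: [-3.142, -0.0, -1.673]
force: [-0.5, 0.6, 0.7]
width: 0.0002
gripper_force: 0.0
```

View pics/s3.png

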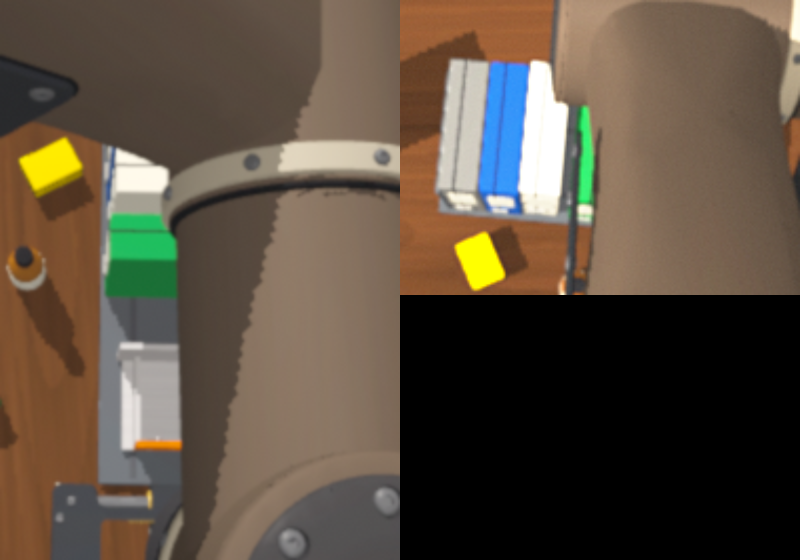

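The green case stands upright at (140,260) with a small gap to white, and the bookend is unmoved. Now I'll lower behind the tab and push it.

```bash
python3 -m crank '[{"dx":0.001,"dy":0,"dz":-0.02,"twist":0,"grip":-1},{"dx":0.001,"dy":0,"dz":-0.04,"twist":0,"grip":-1},{"dx":0.001,"dy":0,"dz":-0.06,"twist":0,"grip":-1},{"dx":0.001,"dy":0,"dz":-0.084,"twist":0,"grip":-1},{"dx":0.001,"dy":0,"dz":-0.084,"twist":0,"grip":-1}]'
python3 -m crank '[{"dx":0.001,"dy":0.01,"dz":0,"twist":0,"grip":-1},{"dx":0.002,"dy":0.02,"dz":0,"twist":0,"grip":-1},{"dx":0.003,"dy":0.03,"dz":0,"twist":0,"grip":-1},{"dx":0.004,"dy":0.04,"dz":0,"twist":0,"grip":-1},{"dx":0.005,"dy":0.05,"dz":0,"twist":0,"grip":-1}]'
python3 -m crank '[{"dx":0.0,"dy":0.002,"dz":0,"twist":0,"grip":-1},{"dx":0,"dy":0.004,"dz":0,"twist":0,"grip":-1},{"dx":0.001,"dy":0.006,"dz":0,"twist":0,"grip":-1},{"dx":0.001,"dy":0.008,"dz":0,"twist":0,"grip":-1},{"dx":0.001,"dy":0.01,"dz":0,"twist":0,"grip":-1}]'
python3 -m crank '[{"dx":0.001,"dy":0.003,"dz":0,"twist":0,"grip":-1},{"dx":0.001,"dy":0.006,"dz":0,"twist":0,"grip":-1},{"dx":0.001,"dy":0.009,"dz":0,"twist":0,"grip":-1},{"dx":0.002,"dy":0.012,"dz":0,"twist":0,"grip":-1},{"dx":0.002,"dy":0.015,"dz":0,"twist":0,"grip":-1}]'
```

```text
t: 7.02
eef_pos: [0.5357, -0.2462, 0.0304]
ee_rot: [3.135, 0.001, -1.674]
force: [-0.8, -0.5, -0.9]
width: 0.0007
gripper_force: 0.0
t: 7.43
eef_pos: [0.5444, -0.1955, 0.0357]
ee_rot: [-3.14, 0.0, -1.672]
force: [0.5, 0.7, -0.2]
width: 0.0007
gripper_force: 0.0
t: 7.85
eef_pos: [0.5448, -0.1873, 0.0348]
ee_rot: [-3.141, -0.0, -1.673]
force: [0.6, -2.8, 2.5]
width: 0.0004
gripper_force: 1.6
t: 8.27
eef_pos: [0.5468, -0.1716, 0.0345]
ee_rot: [-3.142, -0.0, -1.673]
force: [1.4, -3.0, 0.2]
width: 0.0004
gripper_force: 1.6
```

```bash
python3 -m crank '[{"dx":0.001,"dy":0.006,"dz":0,"twist":0,"grip":-1},{"dx":0.001,"dy":0.012,"dz":0,"twist":0,"grip":-1},{"dx":0.002,"dy":0.018,"dz":0,"twist":0,"grip":-1},{"dx":0.002,"dy":0.024,"dz":0,"twist":0,"grip":-1},{"dx":0.003,"dy":0.03,"dz":0,"twist":0,"grip":-1}]'
python3 -m crank '[{"dx":0,"dy":0.002,"dz":0,"twist":0,"grip":-1},{"dx":0,"dy":0.004,"dz":0,"twist":0,"grip":-1},{"dx":0.001,"dy":0.006,"dz":0,"twist":0,"grip":-1},{"dx":0.001,"dy":0.007,"dz":0,"twist":0,"grip":-1},{"dx":0.001,"dy":0.008,"dz":0,"twist":0,"grip":-1}]'
python3 -m crank '[{"dx":0,"dy":0.001,"dz":0,"twist":0,"grip":-1},{"dx":0,"dy":0.002,"dz":0,"twist":0,"grip":-1},{"dx":0,"dy":0.003,"dz":0,"twist":0,"grip":-1},{"dx":0,"dy":0.004,"dz":0,"twist":0,"grip":-1},{"dx":0,"dy":0.005,"dz":0,"twist":0,"grip":-1}]'
```

```text
t: 8.68
eef_pos: [0.5498, -0.1411, 0.0346]
ee_rot: [-3.141, 0.0, -1.672]
force: [0.1, -2.8, 0.6]
width: 0.0002
gripper_force: 1.6
t: 9.1
eef_pos: [0.5505, -0.134, 0.0346]
ee_rot: [3.141, -0.0, -1.672]
force: [1.5, -5.2, 0.3]
width: 0.0004
gripper_force: 2.5
t: 9.52
eef_pos: [0.551, -0.129, 0.0346]
ee_rot: [-3.141, -0.0, -1.672]
force: [2.5, -5.0, -1.7]
width: -0.0001
gripper_force: 2.5
```

```bash
python3 -m crank '[{"dx":0,"dy":0.001,"dz":0,"twist":0,"grip":-1},{"dx":0,"dy":0.002,"dz":0,"twist":0,"grip":-1},{"dx":0,"dy":0.003,"dz":0,"twist":0,"grip":-1},{"dx":0,"dy":0.003,"dz":0,"twist":0,"grip":-1},{"dx":0,"dy":0.003,"dz":0,"twist":0,"grip":-1}]'
python3 -m crank '[{"dx":0,"dy":0.001,"dz":0,"twist":0,"grip":-1},{"dx":0,"dy":0.001,"dz":0,"twist":0,"grip":-1},{"dx":0,"dy":0.002,"dz":0,"twist":0,"grip":-1},{"dx":0,"dy":0.002,"dz":0,"twist":0,"grip":-1},{"dx":0,"dy":0.002,"dz":0,"twist":0,"grip":-1}]'
python3 -c "
from station import arm
s=arm.get_state();print(s['eef_pos'],s['force'])"
```

```text
t: 9.93
eef_pos: [0.5513, -0.1261, 0.0346]
ee_rot: [-3.14, -0.0, -1.672]
force: [3.7, -5.7, -2.0]
width: 0.0006
gripper_force: 2.7
t: 10.35
eef_pos: [0.5515, -0.1244, 0.0347]
ee_rot: [-3.14, -0.001, -1.672]
force: [4.6, -9.3, -2.5]
width: 0.0006
gripper_force: 3.9
[ 0.55150372 -0.12440053  0.03467229] [ 4.57875109 -9.26702892 -2.52211965]
```

Now at joint ≈0.058–0.059 and the force is rising as the cases engage. I'll keep going until it's clearly tight.

```bash
python3 -m crank '[{"dx":0.001,"dy":0.001,"dz":0,"twist":0,"grip":-1},{"dx":0.001,"dy":0.001,"dz":0,"twist":0,"grip":-1},{"dx":0.001,"dy":0.002,"dz":0,"twist":0,"grip":-1},{"dx":0.001,"dy":0.002,"dz":0,"twist":0,"grip":-1},{"dx":0.001,"dy":0.002,"dz":0,"twist":0,"grip":-1}]'
python3 -m crank '[{"dx":0,"dy":0.001,"dz":0,"twist":0,"grip":-1},{"dx":0,"dy":0.001,"dz":0,"twist":0,"grip":-1},{"dx":0,"dy":0.001,"dz":0,"twist":0,"grip":-1},{"dx":0,"dy":0.002,"dz":0,"twist":0,"grip":-1},{"dx":0,"dy":0.002,"dz":0,"twist":0,"grip":-1}]'
```

```text
t: 10.77
eef_pos: [0.5515, -0.1242, 0.0347]
ee_rot: [3.141, -0.003, -1.673]
force: [3.3, -18.7, -1.7]
width: 0.0001
gripper_force: 9.1
t: 11.18
eef_pos: [0.5515, -0.124, 0.0347]
ee_rot: [3.141, -0.005, -1.673]
force: [5.8, -31.2, -5.0]
width: 0.0005
gripper_force: 15.3
```

The push has stalled solidly at 31 N, so the row is closed. I'll back off and check.

```bash
python3 -m crank '[{"dx":0,"dy":-0.005,"dz":0,"twist":0,"grip":-1},{"dx":-0.002,"dy":-0.015,"dz":0,"twist":0,"grip":-1},{"dx":-0.005,"dy":-0.05,"dz":0,"twist":0,"grip":-1},{"dx":-0.009,"dy":-0.085,"dz":0,"twist":0,"grip":-1},{"dx":-0.012,"dy":-0.12,"dz":0,"twist":0,"grip":-1}]'
python3 -m crank '[{"dx":0,"dy":-0.01,"dz":0.04,"twist":0,"grip":-1},{"dx":0,"dy":-0.02,"dz":0.08,"twist":0,"grip":-1},{"dx":-0.01,"dy":-0.04,"dz":0.11,"twist":0,"grip":-1},{"dx":-0.03,"dy":-0.07,"dz":0.13,"twist":0,"grip":-1},{"dx":-0.06,"dy":-0.1,"dz":0.14,"twist":0,"grip":-1}]'
python3 -m crank '[{"dx":-0.02,"dy":-0.03,"dz":0,"twist":0,"grip":-1},{"dx":-0.04,"dy":-0.06,"dz":0,"twist":0,"grip":-1},{"dx":-0.06,"dy":-0.09,"dz":0,"twist":0,"grip":-1},{"dx":-0.08,"dy":-0.12,"dz":0,"twist":0,"grip":-1},{"dx":-0.08,"dy":-0.12,"dz":0,"twist":0,"grip":-1}]'
python3 - <<'E'
from h import *
import cv2
a=cv2.resize(arm.grab_frame('side')[140:370,270:410],(365,600),interpolation=2);b=cv2.resize(arm.grab_frame('top')[125:235,240:410],(430,278),interpolation=2)
cv2.imwrite('pics/s4.png',cv2.cvtColor(np.hstack([a,np.vstack([b,np.zeros((322,430,3),np.uint8)])]),cv2.COLOR_RGB2BGR))
E
```

```text
t: 11.6
eef_pos: [0.5391, -0.2403, 0.0345]
ee_rot: [3.141, 0.001, -1.671]
force: [0.9, -0.3, -0.3]
width: 0.0007
gripper_force: 0.0
t: 12.02
eef_pos: [0.4829, -0.3396, 0.1776]
ee_rot: [-3.136, -0.001, -1.67]
force: [1.0, -1.0, -0.3]
width: 0.0004
gripper_force: 0.0
t: 12.43
eef_pos: [0.3975, -0.4618, 0.1737]
ee_rot: [3.141, 0.001, -1.676]
force: [0.1, 0.7, -0.4]
width: 0.0006
gripper_force: 0.0
```

View pics/s4.png

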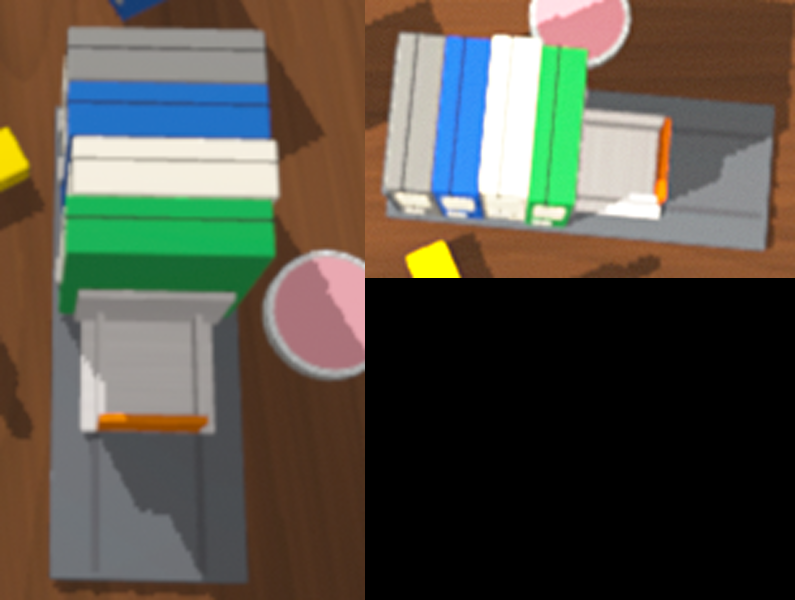

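All four cases stand closed up with no visible gaps, the tab is at (668,160) in the top crop, and the robot is clear. A quick check of the bookend joint from the tab position:

Run:
```python
from h import *
k=430/170;t=lambda u,v:(240+(u-365)/k-.3,125+v/k-.3)
k2=365/140;s=lambda u,v:(270+u/k2-.3,140+v/k2-.3)
yd=np.array([.106,.994])
m=(plane('top',t(671,118),.055)+plane('top',t(664,203),.055))/2; p=(plane('top',t(773,106),.008)+plane('top',t(766,248),.008))/2
print('joint top',(m-p)[:2]@yd-.155+.12)
m=(plane('side',s(99,418),.055)+plane('side',s(207,418),.055))/2; m2=(plane('side',s(99,430),.055)+plane('side',s(207,430),.055))/2;p=(plane('side',s(51,579),.008)+plane('side',s(246,582),.008))/2
print('joint side',(m-p)[:2]@yd-.155+.12,(m2-p)[:2]@yd-.155+.12)
```

```text
joint top 0.060924916223796866
joint side 0.06361731501422413 0.05603533715641182
```

```bash
python3 -c "
from station import arm
print(arm.job_done())"
```

```text
the job is handed in; nothing more can be done
None
```

The job is handed in: the green case stands upright and all four cases are closed up against the end wall, with the bookend joint at about 0.061 m by the top view (0.056–0.064 m by the side view) and the robot clear of everything; no verdict was returned.

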